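Tighten the shaft clamp with the T-handle hex key

TASK

Take the larger of the two T-handle hex keys from the rack and push it gently down the counterbore of the shaft clamp, feeling for the hex until the key is fully home in the sunk cap screw. Only then turn it clockwise (seen from above) until the screw comes up firmly against its stop, without leaning on it hard or forcing it on past the stop, and put the key back upright in its hole in the rack. Leave the smaller key and everything else where they are.

Things in the scene. Friction and masses are not known exactly. Their poses are not given: they have to be found in the camera images.
- large_key_grip (a point): middle of the black bar handle of the larger T-handle hex key, which stands tip down in the rack, loose, 0.16 kg. Bar 64 mm long (point's x), 18 mm wide (y), 24 mm tall, centred on the key's axis (z, up), 81 mm above the tip; pinch it across its 18 mm from above. Below it a 14 mm round neck, and a round shoulder 35 mm wide, 45 to 49 mm above the tip, that rests on the rack
- large_key_tip (a point): centre of the lower end of the larger key, on its axis; axes as for its handle. The lowest 3 mm are a narrowed round pilot (radius 6.5 mm at most); above it, up to the shoulder, the shank is a dark hexagon 17 mm across flats
- large_key: the larger key as a whole; origin at its tip. Press it on the screw with only 5 to 10 N while feeling for the hex: over 30 N in all before it is home mars the socket
- small_key_grip (a point): middle of the bar handle of the smaller hex key (bar only 46 x 18 x 24 mm, shank 10 mm across flats), which stands in the other hole of the rack; it would only spin in this screw; leave it alone
- shaft_clamp: aluminium block 46 mm (x) by 108 mm (y) on a dark base plate, fixed; its top is 63 mm above the bench. A 24 mm steel shaft runs through its middle along x, a hinge pin closes its -y end, and the upright cap screw stands 30 mm from the middle towards +y, its 31 mm head sunk 11 mm deep in a 34 mm counterbore. Origin on the bench under its middle, z up
- screw_socket (a point): mouth of the hex socket, at the top of the screw's head, on its axis, 52 mm above the bench. Socket 18 mm across flats: 0.5 mm of room a side, 4 degrees of play either way. The axes are the clamp's (z up) and do not show how the hexagon stands: that differs every time, repeats every 60 degrees and must be felt for. At a wrong angle the key stops when its pilot is 3 mm in
- socket_floor (a point): flat floor of the hex socket, 12 mm below its mouth, on the screw's axis and fixed to the clamp; the key's tip stands here (within 3 mm) when the key is fully home
- cap_screw (a joint): turn of the cap screw about its upright axis in rad, growing clockwise seen from above (tightening); starts somewhere from 0 to 0.4, the stop is at 1.2. Its friction torque is about 0.25 N m, so it stays where it is left; the stop is hard, and at 0.5 N m the screw is tight (over about 1.2 N m harms it). The reading does not show how the hexagon stands
- rack_hole_a (a point): centre of the rack's hole at the rack's +y end, in the top face of its plate, 55 mm above the bench. The rack is a grey steel stand 56 mm (x) by 176 mm (y), fixed, its top plate 6 mm thick with two round holes of 26 mm, 100 mm apart; below them 44 mm of free height. Either hole may hold either key. Axes are the rack's
- rack_hole_b (a point): centre of the rack's hole at the rack's -y end, otherwise as rack_hole_a
- burr: grinder burr, 50 mm across, 20 mm high, bystander
- valve: small solenoid valve, 40 x 55 x 21 mm, bystander
- spanner: small spanner, 126 mm long, bystander
- side_cutters: side cutters, 118 x 108 x 12 mm, bystander
- screw_cap: blue screw cap, 24 mm across, bystander
- solder_spool: solder spool, 52 mm across, 35 mm high, bystander
Not all that is in view belongs to the job. Leave any orange, turquoise or white look-alike of the large_key alone.

How it is judged:
By the outcome, as a careful person would: the job done as asked, in the order asked, and still so for the second after the job is handed in, with the robot touching nothing.
It also fails if it takes over 64 s, if anything falls off the work surface, if the arm or the gripper's body presses on something with over 40 N, if the wrist force passes 120 N, or if a joint passes its speed limit or range.

ROBOT

A 7-joint arm with a two-finger parallel gripper is mounted at the origin on a cart in front of the work surface, level with it; the furniture and walls round the work are solid. World frame = base frame: x ahead of the robot, y to its left, z up, the work surface at z = 0. Lengths are in mm, angles in rad, forces in N, time in s.
With the tool pointing down it reaches from about 400 to 875 mm from the base axis. Payload 4.4 kg.
Tool frame: the origin (TCP) lies midway between the tips of the shut fingers; the grasp point (between the pads) lies 19 mm behind it; z points along the fingers, y is the line along which they close (so a half turn about z gives the same grasp; the last joint's range is limited). The gripper opens to 85 mm and grips with 20 to 120 N. Pads are 22 mm wide; open, the fingers measure 114 mm over their backs; the gripper's body (76 mm by 85 mm) begins 54 mm behind the grasp point. The pads swing forward as they close: fully open they stand 13 mm farther back than shut.
Start: joints at [-1.228, 0.628, 0.038, 1.517, -0.027, 0.996, -0.02], TCP at [258.359, 596.463, 231.313] pointing down, gripper open.
Joint ranges: [-3.06, 3.06], [-0.37, 2.12], [-1.25, 1.32], [0.18, 2.47], [-1.1, 4.24], [0.23, 1.98], [-2.94, 2.94]. Speed limits (rad/s): [2.57, 2.57, 3.14, 3.14, 3.14, 3.14, 3.14].

INTERFACE

Orientations are given as [roll, pitch, yaw] about the fixed x, y, z axes, in that order (R = Rz(yaw) Ry(pitch) Rx(roll)).
In Python, from cell import read_state, get_image, finish_job gives the robot as it stands.
- The arm moves only by the tool send_rows, never from a script. Its argument "series" is a list of rows, each an object of numbers: "ax", "ay", "az": the turn, a rotation vector about the tool's x, y, z in rad; "dx", "dy", "dz": the shift along the tool's x, y, z in cm; "hand": the closure, from 0 (fully open) to 1 (shut). In form: [{"ax": .., "ay": .., "az": .., "dx": .., "dy": .., "dz": .., "hand": ..}, ...]. A call has 1 to 10 rows; each row is the pose to reach, as a shift and turn from the pose commanded when the call began, along the tool's axes at that moment; what a row does not reach only later rows make up. A row lasts 1/10 s, in which the tool goes at most 50 mm and 8.59 degrees, less where a joint would pass 70% of its speed; a pose out of reach is approached as far as the arm can. A call with a gripper value outside its range is refused whole. The fingers move at their own pace and stop on an object; the grip force is fixed at half the most. Time passes only in rows, so rows that repeat a pose let the fingers close. It gives the time, the measured TCP pose, the force, the opening and the grip force at its end, in the units of the state.
- read_state(): the state, without advancing time (a new reading comes with each control period).
- get_image(name): name is "scene" or "side" or "wrist"; returns a dict with "pixels" (384x512x3 uint8, red, green, blue), "mtx" (3x3 intrinsics, pixels), "R" (3x3) and "t" (3): a world point X has camera coordinates R X + t. Camera axes: x right, y down, z forward; pixel columns grow to the right and rows downward; lengths in mm; the calibration is good to about 2 mm. A picture is of the moment at which its call begins. There is no depth.
- finish_job(): hands the job in; it is judged then, once.
The state is a dict: "clock": time; "qpos": joint angles; "qd": joint speeds; "tau": joint torques, N m; "eef_pos": TCP position; "tool_rot": TCP orientation; "force": force on the tool from outside, world axes, zero at the start; "torque": the same for the moment, N m; "width": finger opening in mm; "gripper_force": force on a finger pad.
Only numpy, scipy, OpenCV 4.12 (cv2) and the standard library are available. Lean on these libraries where they do the work, as an engineer would, in place of code of your own. Each camera call takes 0.05 s, during which the arm holds its last target. There are 200 camera calls.

## Working session

There is one attempt and no reset: what is moved stays moved. The work goes in short steps, Python scripts to look and compute and a tool call to move; the robot and the scene stay as the last step left them, time stands still between calls to the robot, and variables do not carry over. Pictures are saved under pics/ and viewed, at most 10 in all, crops included, and the job is handed in when it is done.

Besides the shell and the picture viewer there is one more tool, called after "Emit:" as name([rows], argument=value, ...), one row to a line, values as JSON. send_rows: Moves the arm, as the interface text tells. Its arguments: {"type":"object","properties":{"series":{"type":"array","items":{"type":"object","properties":{"ax":{"type":"number"},"ay":{"type":"number"},"az":{"type":"number"},"dx":{"type":"number"},"dy":{"type":"number"},"dz":{"type":"number"},"hand":{"type":"number"}}}}},"required":["series"]}

```bash
mkdir -p pics; python3 - <<'E'
from cell import *
import cv2,pickle
for n in ["scene","side"]:
    d=get_image(n); cv2.imwrite(f"pics/{n}0.png",cv2.resize(d["pixels"][:,:,::-1],(800,600),interpolation=cv2.INTER_CUBIC)); pickle.dump(d,open(f"{n}0.pkl","wb"))
    print(n,d["R"].round(2).tolist(),d["t"],d["mtx"].tolist())
print(read_state())
E
```

```text
scene [[0.56, -0.83, -0.02], [-0.38, -0.24, -0.89], [0.73, 0.51, -0.45]] [-272.88970161  303.49246161  727.58277819] [[407.78011038925825, 0.0, 253.6423170742366], [0.0, 407.78011038925825, 196.19399599852574], [0.0, 0.0, 1.0]]
side [[-0.97, -0.24, 0.02], [-0.17, 0.65, -0.74], [0.16, -0.72, -0.68]] [ 577.60113285  119.28473527 1683.03040695] [[469.0978317102988, 0.0, 256.93963674009865], [0.0, 469.0978317102988, 187.4471578286566], [0.0, 0.0, 1.0]]
{'clock': 0.1, 'qpos': array([-1.22780823,  0.62925481,  0.03840534,  1.51822768, -0.02703129,
        0.99627162, -0.02003863]), 'qd': array([-0.00028918, -0.00071375, -0.0003462 , -0.00293375,  0.00031355,
        0.00060155, -0.00228889]), 'tau': array([ 2.24891919e-03, -5.64532292e+01,  1.23044662e+00, -1.93973529e+01,
        1.13267556e-02,  5.42958209e-03, -3.50151208e-05]), 'eef_pos': array([258.10435693, 595.98231969, 230.49243111]), 'tool_rot': array([-3.13994711e+00, -3.39298355e-05,  2.73278167e+00]), 'force': array([-0.41674576, -0.70787251,  0.6759027 ]), 'torque': array([0.01821483, 0.0145581 , 0.00205513]), 'gripper_force': 0.0, 'width': 85.65104045507036}
```

View pics/scene0.png

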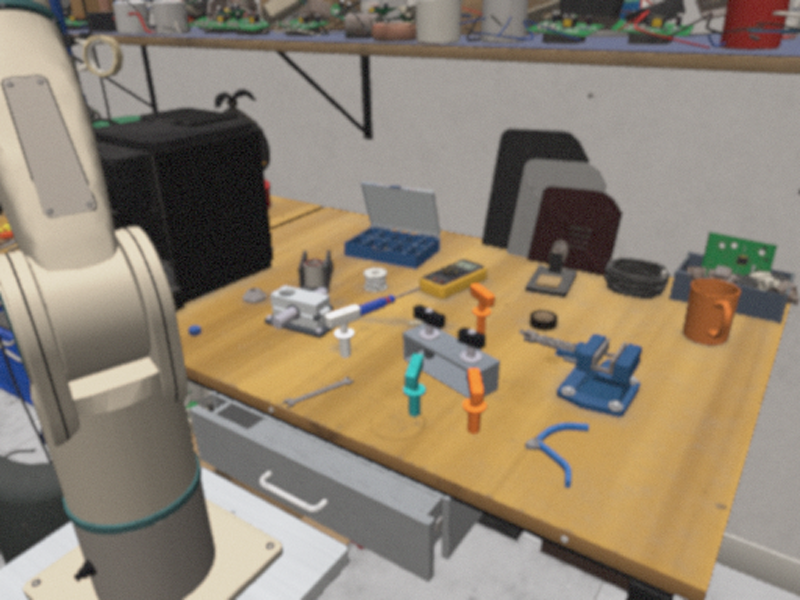

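View pics/side0.png

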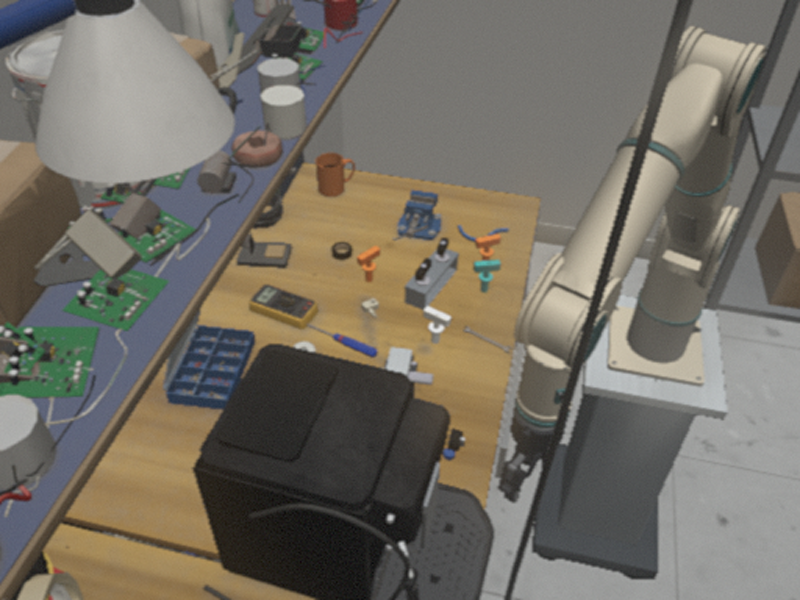

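The scene view shows the rack with two black keys at about (430,318) and (471,337), and the clamp at about (300,305). I'll enlarge these areas.

```bash
python3 - <<'E'
import cv2,pickle,numpy as np
d=pickle.load(open("scene0.pkl","rb"))["pixels"][:,:,::-1]
c=d[175:255,160:325]
s=pickle.load(open("side0.pkl","rb"))["pixels"][:,:,::-1]
a=cv2.resize(c,None,fx=4.8,fy=4.8,interpolation=cv2.INTER_CUBIC)
print(a.shape); cv2.imwrite("pics/sc1.png",a)
c=s[145:255,215:325]
cv2.imwrite("pics/si1.png",cv2.resize(c,None,fx=5.4,fy=5.4,interpolation=cv2.INTER_CUBIC))
E
```

```text
(384, 792, 3)
```

View pics/sc1.png

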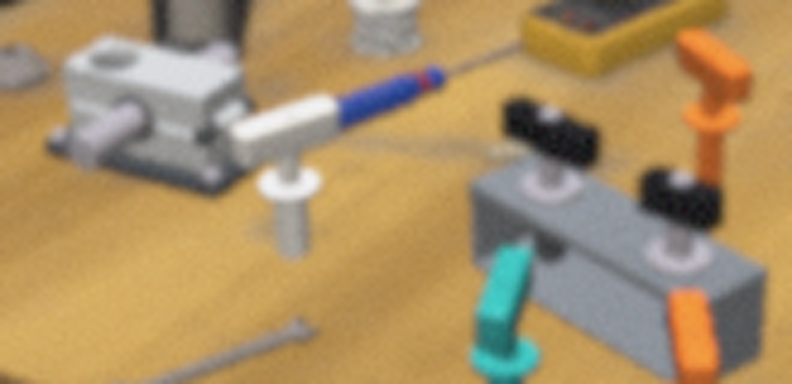

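View pics/si1.png

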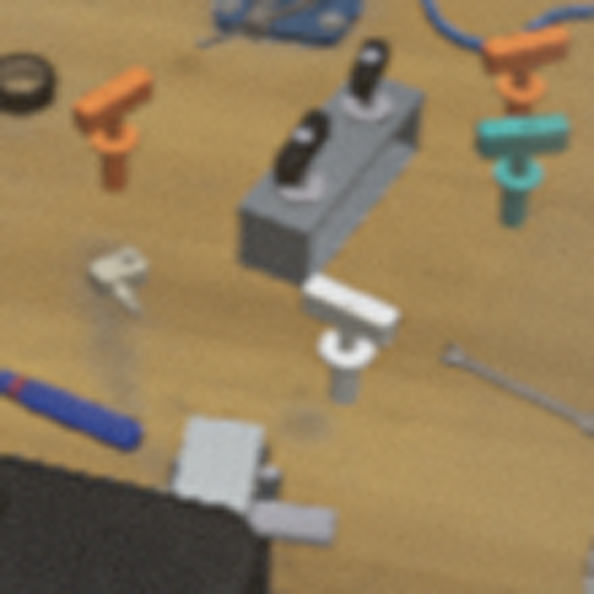

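The large key is the one nearer the clamp: crop scene (550,132) and side (302,147). The white decoy stands between the clamp and the rack. Next I triangulate.

```bash
cat > h.py <<'E'
import numpy as np,pickle,cv2
def ray(d,u,v):
    k=np.linalg.solve(d["mtx"],[u,v,1.]); R=np.array(d["R"]); return -R.T@d["t"], R.T@k
def onz(d,u,v,z):
    c,r=ray(d,u,v); return c+r*(z-c[2])/r[2]
def tri(obs):
    A=np.zeros((3,3));b=np.zeros(3)
    for d,u,v in obs:
        c,r=ray(d,u,v); r=r/np.linalg.norm(r); P=np.eye(3)-np.outer(r,r); A+=P;b+=P@c
    return np.linalg.solve(A,b)
def proj(d,X):
    p=d["mtx"]@(np.array(d["R"])@X+d["t"]); return p[:2]/p[2]
E
python3 - <<'E'
from h import *
S=pickle.load(open("scene0.pkl","rb"));T=pickle.load(open("side0.pkl","rb"))
s=lambda x,y:(S,160+x/4.8,175+y/4.8); t=lambda x,y:(T,215+x/5.4,145+y/5.4)
for n,a,b in [("large",(550,132),(302,147)),("small",(681,198),(371,70)),("white",(287,130),(350,308))]:
    print(n,tri([s(*a),t(*b)]).round(0))
print("Lgrip z91",onz(*s(550,132),91),onz(*t(302,147),91))
print("L ends", onz(*s(520,120),91),onz(*s(580,142),91),onz(*t(317,122),91),onz(*t(288,170),91))
print("bore z63",onz(*s(117,58),63))
for p in [(70,72),(110,40),(240,70),(205,100)]: print("clamptop",onz(*s(*p),63).round(0))
for p in [(190,418),(265,425),(250,505),(175,485)]: print("clamptop side",onz(*t(*p),63).round(0))
for p in [(472,185),(765,270),(690,325)]: print("rack",onz(*s(*p),55).round(0))
for p in [(240,208),(308,230),(424,95),(370,75)]: print("rack side",onz(*t(*p),55).round(0))
E
```

```text
large [550. -23.  92.]
small [ 521. -119.   91.]
white [488. 113.  82.]
Lgrip z91 [553.63668152 -22.40440724  91.        ] [548.36466008 -21.74286566  91.        ]
L ends [ 5.57141049e+02 -5.47630986e-01  9.10000000e+01] [552.22753642 -42.51788929  91.        ] [544.04368834 -50.24149114  91.        ] [552.38497627   3.94580123  91.        ]
bore z63 [540.62005783 292.86559336  63.        ]
clamptop [510. 304.  63.]
clamptop [559. 316.  63.]
clamptop [568. 214.  63.]
clamptop [525. 206.  63.]
clamptop side [566. 217.  63.]
clamptop side [520. 211.  63.]
clamptop side [514. 277.  63.]
clamptop side [561. 273.  63.]
rack [534.  17.  55.]
rack [ 540. -162.   55.]
rack [ 473. -154.   55.]
rack side [583.  10.  55.]
rack side [534.  20.  55.]
rack side [ 483. -142.   55.]
rack side [ 526. -154.   55.]
```

```bash
cat >> h.py <<'E'
from scipy.spatial.transform import Rotation as Ro
def move(X,yaw,st=None,base=None):
    # tool-frame shift (cm) and rotvec to world target, tool down; base=(pos,rpy) commanded, else measured
    if base is None:
        from cell import read_state
        s=read_state(); base=(s["eef_pos"],s["tool_rot"])
    R0=Ro.from_euler("xyz",base[1]); R1=Ro.from_euler("xyz",[np.pi,0,yaw])
    d=R0.inv().apply(np.array(X)-base[0])/10; a=(R0.inv()*R1).as_rotvec()
    print("d",d.round(2),"a",a.round(3))
def st():
    from cell import read_state
    s=read_state(); print({k:np.round(v,3).tolist() for k,v in s.items() if k not in("tau","qd")})
E
python3 - <<'E'
from h import *
S=pickle.load(open("scene0.pkl","rb"))
print(onz(S,115,192,0),onz(S,172,168,0))
move([550,-22,190],1.45,base=([258.36,596.46,231.3],[np.pi,0,2.733]))
E
```

```text
[484.01247108 564.13223671   0.        ] [738.10983427 548.61162885   0.        ]
d [-51.34 -45.17   4.13] a [-0.    -0.     1.283]
```

Emit:
send_rows([
  {"dx":-51.3,"dy":-45.2,"dz":4.1,"az":1.283,"hand":0},
  {"dx":-51.3,"dy":-45.2,"dz":4.1,"az":1.283,"hand":0},
  {"dx":-51.3,"dy":-45.2,"dz":4.1,"az":1.283,"hand":0},
  {"dx":-51.3,"dy":-45.2,"dz":4.1,"az":1.283,"hand":0},
  {"dx":-51.3,"dy":-45.2,"dz":4.1,"az":1.283,"hand":0},
  {"dx":-51.3,"dy":-45.2,"dz":4.1,"az":1.283,"hand":0},
  {"dx":-51.3,"dy":-45.2,"dz":4.1,"az":1.283,"hand":0},
  {"dx":-51.3,"dy":-45.2,"dz":4.1,"az":1.283,"hand":0},
  {"dx":-51.3,"dy":-45.2,"dz":4.1,"az":1.283,"hand":0},
  {"dx":-51.3,"dy":-45.2,"dz":4.1,"az":1.283,"hand":0},
])

```text
invalid input at $.series[0]: expected keys ax, ay, az, dx, dy, dz, hand
```

```bash
python3 - <<'E'
from h import *
st(); move([550,-22,190],1.45)
E
```

```text
{'clock': 0.1, 'qpos': [-1.228, 0.629, 0.038, 1.518, -0.027, 0.996, -0.02], 'eef_pos': [258.104, 595.982, 230.492], 'tool_rot': [-3.14, -0.0, 2.733], 'force': [-0.417, -0.708, 0.676], 'torque': [0.018, 0.015, 0.002], 'gripper_force': 0.0, 'width': 85.651}
d [-51.35 -45.1    4.12] a [-1.000e-03  1.000e-03  1.283e+00]
```

Emit:
send_rows([
  {"ax":0,"ay":0,"az":1.283,"dx":-51.3,"dy":-45.2,"dz":4.1,"hand":0},
  {"ax":0,"ay":0,"az":1.283,"dx":-51.3,"dy":-45.2,"dz":4.1,"hand":0},
  {"ax":0,"ay":0,"az":1.283,"dx":-51.3,"dy":-45.2,"dz":4.1,"hand":0},
  {"ax":0,"ay":0,"az":1.283,"dx":-51.3,"dy":-45.2,"dz":4.1,"hand":0},
  {"ax":0,"ay":0,"az":1.283,"dx":-51.3,"dy":-45.2,"dz":4.1,"hand":0},
  {"ax":0,"ay":0,"az":1.283,"dx":-51.3,"dy":-45.2,"dz":4.1,"hand":0},
  {"ax":0,"ay":0,"az":1.283,"dx":-51.3,"dy":-45.2,"dz":4.1,"hand":0},
  {"ax":0,"ay":0,"az":1.283,"dx":-51.3,"dy":-45.2,"dz":4.1,"hand":0},
  {"ax":0,"ay":0,"az":1.283,"dx":-51.3,"dy":-45.2,"dz":4.1,"hand":0},
  {"ax":0,"ay":0,"az":1.283,"dx":-51.3,"dy":-45.2,"dz":4.1,"hand":0},
])

```text
clock: 1.1
eef_pos: [471.1, 143.1, 201.1]
tool_rot: [-3.141, 0.0, 1.448]
force: [0.0, 1.2, -0.1]
width: 85.3
gripper_force: 0.0
```

```bash
python3 - <<'E'
from h import *
st(); move([550,-22,190],1.45)
E
```

```text
{'clock': 1.1, 'qpos': [-0.625, 0.474, 0.39, 1.989, -0.263, 0.727, -0.198], 'eef_pos': [471.134, 143.132, 201.106], 'tool_rot': [-3.141, 0.0, 1.448], 'force': [0.033, 1.161, -0.092], 'torque': [0.046, -0.107, -0.023], 'gripper_force': 0.0, 'width': 85.346}
d [-15.43   9.84   1.11] a [-0.     0.    -0.002]
```

Emit:
send_rows([
  {"ax":0,"ay":0,"az":0,"dx":-15.4,"dy":9.8,"dz":1.1,"hand":0},
  {"ax":0,"ay":0,"az":0,"dx":-15.4,"dy":9.8,"dz":1.1,"hand":0},
  {"ax":0,"ay":0,"az":0,"dx":-15.4,"dy":9.8,"dz":1.1,"hand":0},
  {"ax":0,"ay":0,"az":0,"dx":-15.4,"dy":9.8,"dz":1.1,"hand":0},
  {"ax":0,"ay":0,"az":0,"dx":-15.4,"dy":9.8,"dz":1.1,"hand":0},
  {"ax":0,"ay":0,"az":0,"dx":-15.4,"dy":9.8,"dz":1.1,"hand":0},
  {"ax":0,"ay":0,"az":0,"dx":-15.4,"dy":9.8,"dz":1.1,"hand":0},
])

```text
clock: 1.8
eef_pos: [548.8, -18.2, 190.0]
tool_rot: [-3.14, -0.001, 1.452]
force: [-0.6, 0.7, 0.7]
width: 85.4
gripper_force: 0.0
```

```bash
python3 - <<'E'
from h import *
from cell import get_image
st()
d=get_image("wrist"); pickle.dump(d,open("w1.pkl","wb")); cv2.imwrite("pics/w1.png",cv2.resize(d["pixels"][:,:,::-1],(800,600),interpolation=cv2.INTER_CUBIC))
print(np.round(d["R"],3).tolist(), -np.array(d["R"]).T@d["t"])
for z in (91,59): print(proj(d,np.array([550,-22,z]))*800/512)
E
```

```text
{'clock': 1.8, 'qpos': [-0.256, 0.561, 0.363, 1.852, -0.274, 0.778, 0.133], 'eef_pos': [548.8, -18.23, 190.013], 'tool_rot': [-3.14, -0.001, 1.452], 'force': [-0.589, 0.708, 0.721], 'torque': [-0.017, 0.015, 0.022], 'gripper_force': 0.0, 'width': 85.419}
[[0.993, -0.119, -0.001], [-0.114, -0.957, 0.267], [-0.032, -0.265, -0.964]] [556.70185322  48.65569556 330.99063604]
[403.80621939 302.42382693]
[403.44889653 286.96582925]
```

View pics/w1.png

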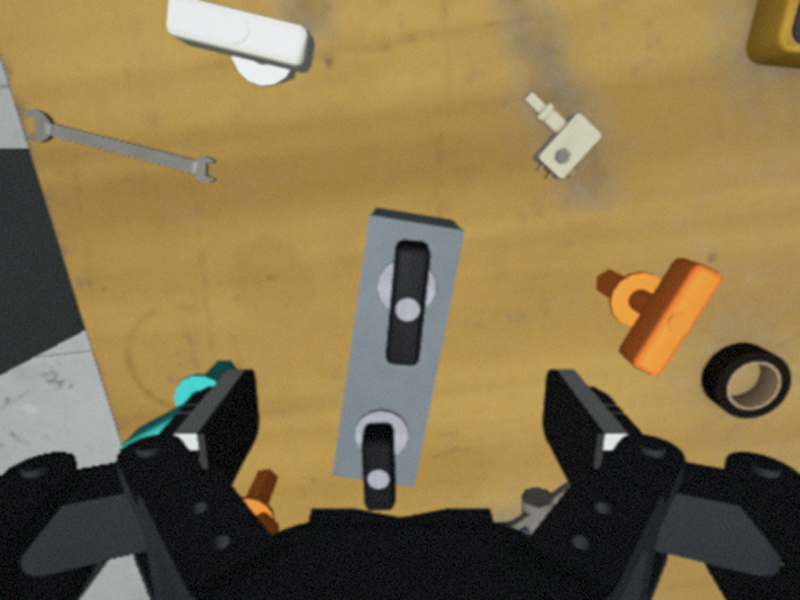

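The wrist view shows the large key's handle-top button at (407,308), its sides running from (396,245) to (386,360), and the rack corners at (372,215), (462,230), (413,485) and (334,474).

```bash
python3 - <<'E'
from h import *
d=pickle.load(open("w1.pkl","rb")); k=512/800
P=lambda x,y,z:onz(d,x*k,y*k,z)[:2].round(1)
print("btn",P(407,308,104), "shoulder(406,285)z59",P(406,286,59))
for a,b in [((396,247),(387,355)),((428,247),(419,357))]:
    p,q=P(*a,103),P(*b,103); print(p,q,np.arctan2(*(p-q)[::-1]))
c=[P(*x,55) for x in [(372,215),(462,230),(413,485),(334,474)]]; print(c)
m=np.mean(c,0); e=(c[0]+c[1]-c[2]-c[3]); e/=np.linalg.norm(e); print(m,e,m+50*e,m-50*e)
E
```

```text
btn [551.6 -21.2] shoulder(406,285)z59 [551.6 -21.6]
[549.8   9.6] [538.5 -45.3] 1.3678025049260816
[565.1   7.8] [554.7 -48.4] 1.3878129467688838
[array([537. ,  21.3]), array([587.4,   6.7]), array([ 540.2, -160.5]), array([ 488.8, -145.7])]
[538.35 -69.55] [0.27449311 0.96158907] [552.07465544 -21.47054666] [ 524.62534456 -117.62945334]
```

```bash
python3 - <<'E'
from h import *
move([551.7,-21.4,120],1.378); st()
E
```

```text
d [-0.32  0.33  7.01] a [-0.001 -0.001  0.074]
{'clock': 1.85, 'qpos': [-0.257, 0.561, 0.363, 1.852, -0.274, 0.778, 0.133], 'eef_pos': [548.915, -17.944, 190.15], 'tool_rot': [-3.14, -0.001, 1.452], 'force': [-0.159, 0.736, 0.391], 'torque': [-0.06, 0.036, -0.008], 'gripper_force': 0.0, 'width': 85.574}
```

Emit:
send_rows([
  {"ax":0,"ay":0,"az":0.074,"dx":-0.32,"dy":0.33,"dz":3.5,"hand":0.4},
  {"ax":0,"ay":0,"az":0.074,"dx":-0.32,"dy":0.33,"dz":7.0,"hand":0.4},
  {"ax":0,"ay":0,"az":0.074,"dx":-0.32,"dy":0.33,"dz":7.0,"hand":0.4},
  {"ax":0,"ay":0,"az":0.074,"dx":-0.32,"dy":0.33,"dz":7.0,"hand":0.4},
  {"ax":0,"ay":0,"az":0.074,"dx":-0.32,"dy":0.33,"dz":7.0,"hand":0.4},
])

```text
clock: 2.35
eef_pos: [553.5, -23.0, 122.0]
tool_rot: [3.139, -0.001, 1.377]
force: [1.0, 0.2, -0.2]
width: 51.6
gripper_force: 0.0
```

```bash
python3 - <<'E'
from h import *
move([551.7,-21.4,74],1.378); st()
E
```

```text
d [ 0.12 -0.22  4.8 ] a [ 0.003 -0.001 -0.001]
{'clock': 2.35, 'qpos': [-0.223, 0.664, 0.331, 1.899, -0.346, 0.632, 0.13], 'eef_pos': [553.48, -22.958, 121.998], 'tool_rot': [3.139, -0.001, 1.377], 'force': [1.044, 0.176, -0.187], 'torque': [-0.006, -0.015, -0.02], 'gripper_force': 0.0, 'width': 51.605}
```

Emit:
send_rows([
  {"ax":0,"ay":0,"az":0,"dx":0.1,"dy":-0.2,"dz":1.0,"hand":0.4},
  {"ax":0,"ay":0,"az":0,"dx":0.1,"dy":-0.2,"dz":3.0,"hand":0.4},
  {"ax":0,"ay":0,"az":0,"dx":0.1,"dy":-0.2,"dz":4.8,"hand":0.4},
  {"ax":0,"ay":0,"az":0,"dx":0.1,"dy":-0.2,"dz":4.8,"hand":0.4},
  {"ax":0,"ay":0,"az":0,"dx":0.1,"dy":-0.2,"dz":4.8,"hand":0.4},
  {"ax":0,"ay":0,"az":0,"dx":0.1,"dy":-0.2,"dz":4.8,"hand":0.4},
])

```text
clock: 2.95
eef_pos: [551.4, -22.2, 73.4]
tool_rot: [3.14, -0.0, 1.376]
force: [0.1, 0.5, 0.5]
width: 51.2
gripper_force: 0.0
```

```bash
python3 - <<'E'
from h import *
move([551.7,-21.4,74],1.378); st()
E
```

```text
d [ 0.08  0.01 -0.06] a [ 0.002 -0.    -0.002]
{'clock': 2.95, 'qpos': [-0.193, 0.736, 0.284, 1.93, -0.384, 0.526, 0.16], 'eef_pos': [551.394, -22.178, 73.403], 'tool_rot': [3.14, -0.0, 1.376], 'force': [0.13, 0.518, 0.542], 'torque': [-0.002, -0.066, -0.001], 'gripper_force': 0.0, 'width': 51.193}
```

Good position; close, then lift.

Emit:
send_rows([
  {"ax":0,"ay":0,"az":0,"dx":0,"dy":0,"dz":0,"hand":1},
  {"ax":0,"ay":0,"az":0,"dx":0,"dy":0,"dz":0,"hand":1},
  {"ax":0,"ay":0,"az":0,"dx":0,"dy":0,"dz":0,"hand":1},
  {"ax":0,"ay":0,"az":0,"dx":0,"dy":0,"dz":0,"hand":1},
  {"ax":0,"ay":0,"az":0,"dx":0,"dy":0,"dz":0,"hand":1},
  {"ax":0,"ay":0,"az":0,"dx":0,"dy":0,"dz":0,"hand":1},
  {"ax":0,"ay":0,"az":0,"dx":0,"dy":0,"dz":0,"hand":1},
  {"ax":0,"ay":0,"az":0,"dx":0,"dy":0,"dz":0,"hand":1},
])

```text
clock: 3.75
eef_pos: [551.1, -22.1, 73.0]
tool_rot: [3.141, -0.0, 1.376]
force: [0.1, 0.1, 5.7]
width: 17.4
gripper_force: 58.6
```

```bash
python3 - <<'E'
from h import *
st()
E
```

```text
{'clock': 3.75, 'qpos': [-0.193, 0.737, 0.283, 1.93, -0.384, 0.526, 0.16], 'eef_pos': [551.123, -22.059, 73.026], 'tool_rot': [3.141, -0.0, 1.376], 'force': [0.095, 0.119, 5.725], 'torque': [0.078, 0.202, -0.024], 'gripper_force': 58.611, 'width': 17.368}
```

Emit:
send_rows([
  {"ax":0,"ay":0,"az":0,"dx":0,"dy":0,"dz":-1.5,"hand":1},
  {"ax":0,"ay":0,"az":0,"dx":0,"dy":0,"dz":-4,"hand":1},
  {"ax":0,"ay":0,"az":0,"dx":0,"dy":0,"dz":-7,"hand":1},
  {"ax":0,"ay":0,"az":0,"dx":0,"dy":0,"dz":-10,"hand":1},
  {"ax":0,"ay":0,"az":0,"dx":0,"dy":0,"dz":-12,"hand":1},
  {"ax":0,"ay":0,"az":0,"dx":0,"dy":0,"dz":-12,"hand":1},
])

```text
clock: 4.35
eef_pos: [552.3, -22.3, 194.7]
tool_rot: [3.137, -0.001, 1.376]
force: [0.5, 0.2, -2.2]
width: 17.1
gripper_force: 59.0
```

```bash
python3 - <<'E'
from h import *
st(); move([535,215,195],1.7)
E
```

```text
{'clock': 4.35, 'qpos': [-0.269, 0.561, 0.393, 1.845, -0.292, 0.787, 0.082], 'eef_pos': [552.276, -22.276, 194.7], 'tool_rot': [3.137, -0.001, 1.376], 'force': [0.519, 0.207, -2.25], 'torque': [-0.007, -0.028, -0.013], 'gripper_force': 59.015, 'width': 17.081}
d [22.94 -6.29 -0.04] a [ 0.005 -0.    -0.324]
```

Emit:
send_rows([
  {"ax":0,"ay":0,"az":-0.08,"dx":3,"dy":-0.8,"dz":0,"hand":1},
  {"ax":0,"ay":0,"az":-0.16,"dx":7,"dy":-1.9,"dz":0,"hand":1},
  {"ax":0,"ay":0,"az":-0.24,"dx":11.5,"dy":-3.1,"dz":0,"hand":1},
  {"ax":0,"ay":0,"az":-0.32,"dx":16,"dy":-4.4,"dz":0,"hand":1},
  {"ax":0.002,"ay":0,"az":-0.324,"dx":20,"dy":-5.5,"dz":0,"hand":1},
  {"ax":0.002,"ay":0,"az":-0.324,"dx":22,"dy":-6.0,"dz":0,"hand":1},
  {"ax":0.002,"ay":0,"az":-0.324,"dx":22.9,"dy":-6.3,"dz":0,"hand":1},
  {"ax":0.002,"ay":0,"az":-0.324,"dx":22.9,"dy":-6.3,"dz":0,"hand":1},
  {"ax":0.002,"ay":0,"az":-0.324,"dx":22.9,"dy":-6.3,"dz":0,"hand":1},
])

```text
clock: 5.25
eef_pos: [533.1, 212.5, 191.7]
tool_rot: [-3.138, 0.001, 1.698]
force: [0.3, -0.0, -1.8]
width: 17.5
gripper_force: 59.0
```

```bash
python3 - <<'E'
from h import *
from cell import get_image
st()
d=get_image("wrist"); pickle.dump(d,open("w2.pkl","wb")); cv2.imwrite("pics/w2.png",cv2.resize(d["pixels"][:,:,::-1],(800,600),interpolation=cv2.INTER_CUBIC))
st(); print((-np.array(d["R"]).T@d["t"]).round(1), proj(d,np.array([540,293,63.]))*800/512)
E
```

```text
{'clock': 5.25, 'qpos': [-0.631, 0.587, 0.315, 1.781, -0.237, 0.815, -0.075], 'eef_pos': [533.113, 212.549, 191.713], 'tool_rot': [-3.138, 0.001, 1.698], 'force': [0.252, -0.008, -1.79], 'torque': [-0.066, -0.016, -0.006], 'gripper_force': 58.965, 'width': 17.453}
{'clock': 5.3, 'qpos': [-0.63, 0.586, 0.315, 1.78, -0.237, 0.815, -0.075], 'eef_pos': [533.399, 212.235, 192.014], 'tool_rot': [-3.139, 0.001, 1.697], 'force': [-0.161, -0.299, -1.602], 'torque': [-0.032, -0.022, -0.025], 'gripper_force': 58.965, 'width': 17.286}
[524.6 279.8 332.5] [433.0850566  138.66677255]
```

View pics/w2.png

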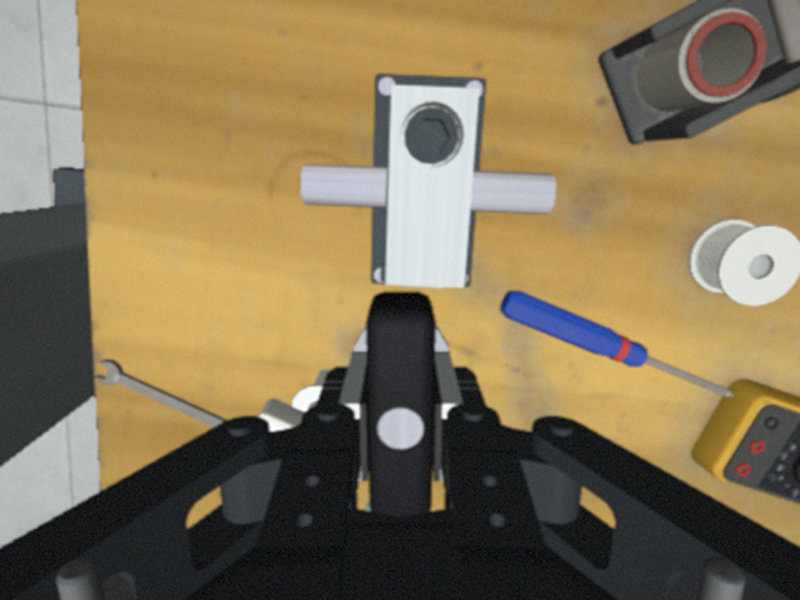

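The wrist view shows the bore at (433,134) with the dark hex visible in it, and the key held in the pads with its button at (400,428). I'll warp the bore to a top-down patch to read its centre and hex angle.

```bash
python3 - <<'E'
from h import *
d=pickle.load(open("w2.pkl","rb"))
c=np.array([540,293.]); z=52; s=12; h=22
w=[[-h,h],[h,h],[h,-h],[-h,-h]]
src=np.float32([proj(d,np.array([*(c+q),z])) for q in w]); n=2*h*s
dst=np.float32([[0,0],[n,0],[n,n],[0,n]])
img=cv2.warpPerspective(d["pixels"][:,:,::-1],cv2.getPerspectiveTransform(src,dst),(n,n),flags=cv2.INTER_CUBIC)
img=np.clip(255*(img/255.)**0.5,0,255).astype(np.uint8)
cv2.imwrite("pics/w2c.png",img)
E
```

```text
(no output)
```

View pics/w2c.png

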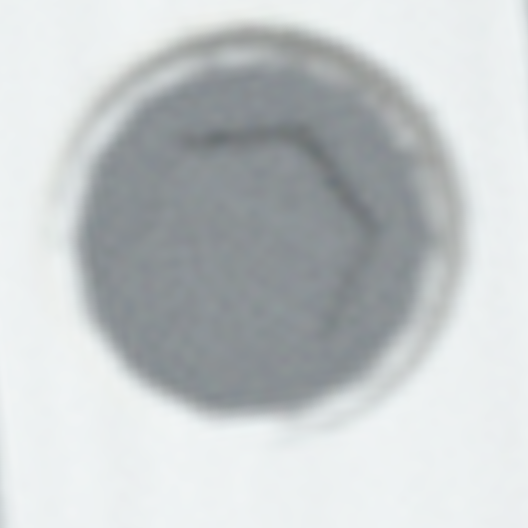

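The patch shows the hex vertices at (185,138), (300,130), (375,228) and (325,330). That puts the centre at about (252,239), or world (539.0, 295.1), with edges at about 5.3° mod 60.

```bash
python3 - <<'E'
from h import *
d=pickle.load(open("w2.pkl","rb"))
b=onz(d,400*.64,428*.64,222); print(b)
s=np.array([533.25,212.4]); yaw=1.698; v=b[:2]-s; print("key offset tool x,y",v@[np.cos(yaw),np.sin(yaw)],v@[np.sin(yaw),-np.cos(yaw)])
move([539,295,137],1.663)
E
```

```text
[532.78889801 213.25410478 222.        ]
key offset tool x,y 0.9056998668100755 -0.34902401665411137
d [8.15 1.61 5.49] a [-0.003  0.001  0.034]
```

Emit:
send_rows([
  {"ax":0,"ay":0,"az":0.035,"dx":2.5,"dy":0.5,"dz":0,"hand":1},
  {"ax":0,"ay":0,"az":0.035,"dx":5.5,"dy":1.1,"dz":0,"hand":1},
  {"ax":0,"ay":0,"az":0.035,"dx":8.07,"dy":1.6,"dz":1,"hand":1},
  {"ax":-0.003,"ay":0,"az":0.035,"dx":8.07,"dy":1.6,"dz":3,"hand":1},
  {"ax":-0.003,"ay":0,"az":0.035,"dx":8.07,"dy":1.6,"dz":5,"hand":1},
  {"ax":-0.003,"ay":0,"az":0.035,"dx":8.07,"dy":1.6,"dz":5.5,"hand":1},
  {"ax":-0.003,"ay":0,"az":0.035,"dx":8.07,"dy":1.6,"dz":5.5,"hand":1},
  {"ax":-0.003,"ay":0,"az":0.035,"dx":8.07,"dy":1.6,"dz":5.5,"hand":1},
])

```text
clock: 6.1
eef_pos: [539.6, 296.0, 138.3]
tool_rot: [3.139, -0.001, 1.663]
force: [0.3, 0.4, -1.3]
width: 17.4
gripper_force: 58.9
```

```bash
python3 - <<'E'
from h import *
st(); move([539.1,294.2,120],1.663)
E
```

```text
{'clock': 6.1, 'qpos': [-0.73, 0.707, 0.3, 1.714, -0.282, 0.76, -0.201], 'eef_pos': [539.64, 296.027, 138.282], 'tool_rot': [3.139, -0.001, 1.663], 'force': [0.329, 0.406, -1.315], 'torque': [0.017, -0.035, -0.009], 'gripper_force': 58.905, 'width': 17.387}
d [-0.18 -0.08  1.83] a [ 0.002 -0.001  0.   ]
```

Emit:
send_rows([
  {"ax":0,"ay":0,"az":0,"dx":-0.15,"dy":-0.07,"dz":0.3,"hand":1},
  {"ax":0,"ay":0,"az":0,"dx":-0.15,"dy":-0.07,"dz":0.6,"hand":1},
  {"ax":0,"ay":0,"az":0,"dx":-0.15,"dy":-0.07,"dz":0.6,"hand":1},
  {"ax":0,"ay":0,"az":0,"dx":-0.15,"dy":-0.07,"dz":0.6,"hand":1},
])

```text
clock: 6.5
eef_pos: [538.0, 295.4, 131.5]
tool_rot: [3.14, -0.0, 1.665]
force: [-0.2, 0.9, -0.9]
width: 16.8
gripper_force: 58.9
```

```bash
python3 - <<'E'
from h import *
st(); move([539.1,294.2,120],1.663)
E
```

```text
{'clock': 6.5, 'qpos': [-0.728, 0.714, 0.296, 1.722, -0.285, 0.746, -0.196], 'eef_pos': [538.032, 295.403, 131.484], 'tool_rot': [3.14, -0.0, 1.665], 'force': [-0.206, 0.889, -0.915], 'torque': [-0.004, 0.009, 0.04], 'gripper_force': 58.939, 'width': 16.826}
d [-0.13  0.09  1.15] a [ 0.001 -0.     0.002]
```

```bash
cat >> h.py <<'E'
def avg(n=8):
    from cell import read_state,get_image
    L=[]
    for i in range(n):
        get_image("wrist"); L.append(read_state())
    m={k:np.mean([l[k] for l in L],0) for k in("eef_pos","force","torque")}
    print({k:v.round(3).tolist() for k,v in m.items()},"sd",np.std([l["eef_pos"] for l in L],0).round(2),"yaw",np.mean([l["tool_rot"][2] for l in L]).round(4),"t",L[-1]["clock"]); return m
E
python3 - <<'E'
from h import *
m=avg(); move([539.1,294.2,120],1.663,base=(m["eef_pos"],[np.pi,0,1.664]))
E
```

```text
{'eef_pos': [538.061, 295.422, 131.457], 'force': [0.066, 0.031, -1.898], 'torque': [0.01, 0.002, 0.016]} sd [0.04 0.03 0.05] yaw 1.6649 t 6.9
d [-0.13  0.09  1.15] a [ 0.    -0.     0.001]
```

Emit:
send_rows([
  {"ax":0,"ay":0,"az":0,"dx":-0.13,"dy":0.09,"dz":0,"hand":1},
  {"ax":0,"ay":0,"az":0,"dx":-0.13,"dy":0.09,"dz":0.4,"hand":1},
  {"ax":0,"ay":0,"az":0,"dx":-0.13,"dy":0.09,"dz":0.8,"hand":1},
  {"ax":0,"ay":0,"az":0,"dx":-0.13,"dy":0.09,"dz":1.1,"hand":1},
  {"ax":0,"ay":0,"az":0,"dx":-0.13,"dy":0.09,"dz":1.1,"hand":1},
  {"ax":0,"ay":0,"az":0,"dx":-0.13,"dy":0.09,"dz":1.1,"hand":1},
])

```text
clock: 7.5
eef_pos: [539.0, 294.1, 120.2]
tool_rot: [3.141, -0.0, 1.665]
force: [-1.0, 0.1, -1.6]
width: 17.0
gripper_force: 59.0
```

```bash
python3 - <<'E'
from h import *
m=avg(3)
E
```

```text
{'eef_pos': [539.151, 294.165, 120.418], 'force': [-0.367, 0.308, -1.844], 'torque': [-0.007, 0.01, 0.013]} sd [0.04 0.02 0.07] yaw 1.6648 t 7.65
```

Emit:
send_rows([
  {"ax":0,"ay":0,"az":0,"dx":0,"dy":0,"dz":0.2,"hand":1},
  {"ax":0,"ay":0,"az":0,"dx":0,"dy":0,"dz":0.4,"hand":1},
  {"ax":0,"ay":0,"az":0,"dx":0,"dy":0,"dz":0.5,"hand":1},
  {"ax":0,"ay":0,"az":0,"dx":0,"dy":0,"dz":0.6,"hand":1},
  {"ax":0,"ay":0,"az":0,"dx":0,"dy":0,"dz":0.6,"hand":1},
])

```text
clock: 8.15
eef_pos: [539.0, 294.1, 114.2]
tool_rot: [3.141, -0.0, 1.665]
force: [-1.5, 0.4, -1.3]
width: 16.9
gripper_force: 59.0
```

Emit:
send_rows([
  {"ax":0,"ay":0,"az":0,"dx":0,"dy":0,"dz":0.1,"hand":1},
  {"ax":0,"ay":0,"az":0,"dx":0,"dy":0,"dz":0.15,"hand":1},
  {"ax":0,"ay":0,"az":0,"dx":0,"dy":0,"dz":0.2,"hand":1},
  {"ax":0,"ay":0,"az":0,"dx":0,"dy":0,"dz":0.2,"hand":1},
])

```text
clock: 8.55
eef_pos: [539.1, 294.4, 112.4]
tool_rot: [3.14, -0.001, 1.665]
force: [0.5, 0.2, -1.1]
width: 17.2
gripper_force: 59.1
```

Emit:
send_rows([
  {"ax":0,"ay":0,"az":0,"dx":0,"dy":0,"dz":0.05,"hand":1},
  {"ax":0,"ay":0,"az":0,"dx":0,"dy":0,"dz":0.1,"hand":1},
  {"ax":0,"ay":0,"az":0,"dx":0,"dy":0,"dz":0.1,"hand":1},
])

```text
clock: 8.85
eef_pos: [539.1, 294.3, 111.5]
tool_rot: [3.14, -0.001, 1.665]
force: [-1.0, 0.6, -0.2]
width: 17.0
gripper_force: 59.2
```

Emit:
send_rows([
  {"ax":0,"ay":0,"az":0,"dx":0,"dy":0,"dz":0.05,"hand":1},
  {"ax":0,"ay":0,"az":0,"dx":0,"dy":0,"dz":0.1,"hand":1},
  {"ax":0,"ay":0,"az":0,"dx":0,"dy":0,"dz":0.1,"hand":1},
])

```text
clock: 9.15
eef_pos: [539.1, 294.5, 110.3]
tool_rot: [3.14, -0.001, 1.665]
force: [0.4, 1.4, -1.7]
width: 17.1
gripper_force: 59.1
```

```bash
python3 - <<'E'
from h import *
m=avg(3)
E
```

```text
{'eef_pos': [539.059, 294.461, 110.3], 'force': [-0.427, 1.711, -1.289], 'torque': [0.571, -0.052, -0.01]} sd [0.01 0.03 0.01] yaw 1.665 t 9.3
```

Emit:
send_rows([
  {"ax":0,"ay":0,"az":0,"dx":0.04,"dy":0,"dz":0.05,"hand":1},
  {"ax":0,"ay":0,"az":0,"dx":0.05,"dy":0,"dz":0.1,"hand":1},
  {"ax":0,"ay":0,"az":0,"dx":0.05,"dy":0,"dz":0.15,"hand":1},
  {"ax":0,"ay":0,"az":0,"dx":0.05,"dy":0,"dz":0.15,"hand":1},
])

```text
clock: 9.7
eef_pos: [539.0, 294.6, 108.8]
tool_rot: [3.141, -0.0, 1.665]
force: [0.7, 2.1, -0.8]
width: 17.1
gripper_force: 59.1
```

```bash
python3 - <<'E'
from h import *
m=avg(3)
E
```

```text
{'eef_pos': [538.977, 294.655, 108.795], 'force': [0.195, 2.453, -1.285], 'torque': [0.523, 0.017, 0.016]} sd [0.01 0.01 0.01] yaw 1.6648 t 9.85
```

Emit:
send_rows([
  {"ax":0,"ay":0,"az":0,"dx":0,"dy":0,"dz":0.05,"hand":1},
  {"ax":0,"ay":0,"az":0,"dx":0,"dy":0,"dz":0.1,"hand":1},
  {"ax":0,"ay":0,"az":0,"dx":0,"dy":0,"dz":0.15,"hand":1},
  {"ax":0,"ay":0,"az":0,"dx":0,"dy":0,"dz":0.2,"hand":1},
  {"ax":0,"ay":0,"az":0,"dx":0,"dy":0,"dz":0.2,"hand":1},
])

```text
clock: 10.35
eef_pos: [539.0, 294.7, 106.8]
tool_rot: [3.141, -0.0, 1.665]
force: [0.9, 0.8, -1.2]
width: 17.4
gripper_force: 59.1
```

```bash
python3 - <<'E'
from h import *
m=avg(3)
E
```

```text
{'eef_pos': [539.012, 294.695, 106.821], 'force': [-0.627, 1.916, -1.235], 'torque': [0.616, 0.018, 0.024]} sd [0.01 0.01 0.01] yaw 1.6648 t 10.5
```

Emit:
send_rows([
  {"ax":0,"ay":0,"az":0,"dx":0,"dy":0,"dz":0.1,"hand":1},
  {"ax":0,"ay":0,"az":0,"dx":0,"dy":0,"dz":0.15,"hand":1},
  {"ax":0,"ay":0,"az":0,"dx":0,"dy":0,"dz":0.2,"hand":1},
  {"ax":0,"ay":0,"az":0,"dx":0,"dy":0,"dz":0.25,"hand":1},
  {"ax":0,"ay":0,"az":0,"dx":0,"dy":0,"dz":0.25,"hand":1},
])

```text
clock: 11.0
eef_pos: [539.0, 294.8, 104.3]
tool_rot: [3.141, -0.0, 1.665]
force: [-0.7, 2.8, -0.6]
width: 17.2
gripper_force: 59.1
```

```bash
python3 - <<'E'
from h import *
m=avg(3)
E
```

```text
{'eef_pos': [539.012, 294.703, 104.305], 'force': [0.021, 2.462, -0.3], 'torque': [0.677, 0.021, -0.005]} sd [0.02 0.01 0.01] yaw 1.6648 t 11.15
```

Emit:
send_rows([
  {"ax":0,"ay":0,"az":0,"dx":0,"dy":0,"dz":0.05,"hand":1},
  {"ax":0,"ay":0,"az":0,"dx":0,"dy":0,"dz":0.1,"hand":1},
  {"ax":0,"ay":0,"az":0,"dx":0,"dy":0,"dz":0.12,"hand":1},
  {"ax":0,"ay":0,"az":0,"dx":0,"dy":0,"dz":0.12,"hand":1},
])

```text
clock: 11.55
eef_pos: [539.0, 294.7, 103.2]
tool_rot: [3.141, -0.0, 1.665]
force: [0.1, 2.5, -0.1]
width: 17.0
gripper_force: 59.1
```

Emit:
send_rows([
  {"ax":0,"ay":0,"az":0,"dx":0,"dy":0,"dz":0.04,"hand":1},
  {"ax":0,"ay":0,"az":0,"dx":0,"dy":0,"dz":0.07,"hand":1},
  {"ax":0,"ay":0,"az":0,"dx":0,"dy":0,"dz":0.07,"hand":1},
])

```text
clock: 11.85
eef_pos: [539.1, 294.8, 103.0]
tool_rot: [3.14, -0.001, 1.665]
force: [-1.1, 2.3, 4.3]
width: 16.8
gripper_force: 59.9
```

The key is home: tip about 40 mm up with roughly 6 N contact. Now I turn it clockwise.

Emit:
send_rows([
  {"ax":0,"ay":0,"az":0.04,"dx":0,"dy":-0.004,"dz":-0.02,"hand":1},
  {"ax":0,"ay":0,"az":0.09,"dx":0,"dy":-0.008,"dz":-0.02,"hand":1},
  {"ax":0,"ay":0,"az":0.14,"dx":0.001,"dy":-0.013,"dz":-0.02,"hand":1},
  {"ax":0,"ay":0,"az":0.19,"dx":0.002,"dy":-0.017,"dz":-0.02,"hand":1},
  {"ax":0,"ay":0,"az":0.24,"dx":0.003,"dy":-0.021,"dz":-0.02,"hand":1},
  {"ax":0,"ay":0,"az":0.3,"dx":0.004,"dy":-0.027,"dz":-0.02,"hand":1},
])

```text
clock: 12.45
eef_pos: [539.0, 295.3, 103.0]
tool_rot: [3.14, -0.002, 1.362]
force: [-0.7, 2.8, 4.2]
width: 17.2
gripper_force: 59.7
```

```bash
python3 - <<'E'
from h import *
m=avg(2); st()
E
```

```text
{'eef_pos': [539.027, 295.305, 102.978], 'force': [-0.831, 3.008, 4.091], 'torque': [0.912, 0.237, 0.204]} sd [0.02 0.03 0.  ] yaw 1.3621 t 12.55
{'clock': 12.55, 'qpos': [-0.766, 0.766, 0.362, 1.74, -0.388, 0.706, -0.404], 'eef_pos': [539.008, 295.28, 102.979], 'tool_rot': [3.14, -0.001, 1.364], 'force': [-0.338, 3.621, 4.0], 'torque': [0.927, 0.224, 0.167], 'gripper_force': 59.8, 'width': 17.234}
```

Emit:
send_rows([
  {"ax":0,"ay":0,"az":0.05,"dx":0.03,"dy":0,"dz":0,"hand":1},
  {"ax":0,"ay":0,"az":0.1,"dx":0.04,"dy":0,"dz":0,"hand":1},
  {"ax":0,"ay":0,"az":0.15,"dx":0.05,"dy":-0.01,"dz":0,"hand":1},
  {"ax":0,"ay":0,"az":0.2,"dx":0.05,"dy":-0.01,"dz":0,"hand":1},
  {"ax":0,"ay":0,"az":0.25,"dx":0.05,"dy":-0.015,"dz":0,"hand":1},
  {"ax":0,"ay":0,"az":0.3,"dx":0.05,"dy":-0.02,"dz":0,"hand":1},
  {"ax":0,"ay":0,"az":0.35,"dx":0.05,"dy":-0.02,"dz":0,"hand":1},
])

```text
clock: 13.25
eef_pos: [539.0, 295.5, 103.0]
tool_rot: [3.141, -0.002, 1.014]
force: [-0.8, 3.7, 3.0]
width: 17.2
gripper_force: 59.8
```

```bash
python3 - <<'E'
from h import *
m=avg(2)
E
```

```text
{'eef_pos': [538.977, 295.544, 102.982], 'force': [-0.442, 3.218, 4.656], 'torque': [0.924, 0.145, 0.243]} sd [0.01 0.02 0.  ] yaw 1.0139 t 13.35
```

Emit:
send_rows([
  {"ax":0,"ay":0,"az":0.03,"dx":0,"dy":0,"dz":0,"hand":1},
  {"ax":0,"ay":0,"az":0.06,"dx":0.01,"dy":0,"dz":0,"hand":1},
  {"ax":0,"ay":0,"az":0.09,"dx":0.01,"dy":-0.005,"dz":0,"hand":1},
  {"ax":0,"ay":0,"az":0.12,"dx":0.02,"dy":-0.005,"dz":0,"hand":1},
])

```text
clock: 13.75
eef_pos: [539.0, 295.6, 103.0]
tool_rot: [3.141, -0.002, 0.893]
force: [-0.4, 2.3, 5.7]
width: 17.1
gripper_force: 59.8
```

```bash
python3 - <<'E'
from h import *
m=avg(2)
E
```

```text
{'eef_pos': [538.999, 295.572, 102.977], 'force': [-0.841, 2.766, 6.079], 'torque': [0.917, 0.148, 0.192]} sd [0.   0.01 0.  ] yaw 0.893 t 13.85
```

Emit:
send_rows([
  {"ax":0,"ay":0,"az":-0.003,"dx":0,"dy":0,"dz":-0.02,"hand":1},
  {"ax":0,"ay":0,"az":-0.003,"dx":0,"dy":0,"dz":-0.02,"hand":1},
])

```text
clock: 14.05
eef_pos: [539.0, 295.5, 103.0]
tool_rot: [3.141, -0.002, 0.898]
force: [-0.0, 3.9, 4.2]
width: 17.0
gripper_force: 59.7
```

```bash
python3 - <<'E'
from h import *
m=avg(4)
E
```

```text
{'eef_pos': [538.939, 295.525, 102.973], 'force': [-0.037, 3.682, 4.501], 'torque': [0.984, -0.013, 0.202]} sd [0.01 0.01 0.01] yaw 0.8976 t 14.25
```

Emit:
send_rows([
  {"ax":0,"ay":0,"az":-0.005,"dx":0,"dy":0,"dz":0,"hand":1},
  {"ax":0,"ay":0,"az":-0.005,"dx":0,"dy":0,"dz":0,"hand":1},
])

```text
clock: 14.45
eef_pos: [538.9, 295.5, 103.0]
tool_rot: [3.141, -0.001, 0.903]
force: [-1.1, 3.3, 5.5]
width: 17.1
gripper_force: 59.9
```

```bash
python3 - <<'E'
from h import *
m=avg(4)
E
```

```text
{'eef_pos': [538.923, 295.492, 102.977], 'force': [0.259, 4.064, 4.916], 'torque': [1.059, -0.071, 0.144]} sd [0.02 0.01 0.  ] yaw 0.9027 t 14.65
```

Wind-up stiffness is about 10 N m/rad, so 0.04 rad steps are safe.

Emit:
send_rows([
  {"ax":0,"ay":0,"az":0.02,"dx":0.005,"dy":0,"dz":0,"hand":1},
  {"ax":0,"ay":0,"az":0.04,"dx":0.01,"dy":0,"dz":0,"hand":1},
  {"ax":0,"ay":0,"az":0.05,"dx":0.01,"dy":0,"dz":0,"hand":1},
])

```text
clock: 14.95
eef_pos: [538.9, 295.6, 103.0]
tool_rot: [3.141, -0.001, 0.852]
force: [0.2, 4.1, 5.1]
width: 17.1
gripper_force: 59.9
```

```bash
python3 - <<'E'
from h import *
m=avg(2)
E
```

```text
{'eef_pos': [538.939, 295.563, 102.976], 'force': [-0.269, 2.99, 4.702], 'torque': [1.037, -0.094, 0.251]} sd [0. 0. 0.] yaw 0.8517 t 15.05
```

Emit:
send_rows([
  {"ax":0,"ay":0,"az":0.02,"dx":0.005,"dy":0,"dz":0,"hand":1},
  {"ax":0,"ay":0,"az":0.04,"dx":0.01,"dy":0,"dz":0,"hand":1},
  {"ax":0,"ay":0,"az":0.045,"dx":0.01,"dy":0,"dz":0,"hand":1},
])

```text
clock: 15.35
eef_pos: [538.9, 295.6, 103.0]
tool_rot: [3.141, -0.001, 0.807]
force: [0.1, 3.9, 5.7]
width: 16.9
gripper_force: 60.0
```

```bash
python3 - <<'E'
from h import *
m=avg(2)
E
```

```text
{'eef_pos': [538.948, 295.558, 102.979], 'force': [0.916, 3.322, 4.844], 'torque': [1.007, -0.028, 0.276]} sd [0.01 0.01 0.02] yaw 0.8069 t 15.45
```

Emit:
send_rows([
  {"ax":0,"ay":0,"az":0.02,"dx":0.0,"dy":0,"dz":0,"hand":1},
  {"ax":0,"ay":0,"az":0.04,"dx":0.005,"dy":0,"dz":0,"hand":1},
  {"ax":0,"ay":0,"az":0.045,"dx":0.005,"dy":0,"dz":0,"hand":1},
])

```text
clock: 15.75
eef_pos: [539.0, 295.6, 103.0]
tool_rot: [3.141, -0.001, 0.762]
force: [0.5, 3.4, 5.3]
width: 17.2
gripper_force: 60.0
```

```bash
python3 - <<'E'
from h import *
m=avg(2)
E
```

```text
{'eef_pos': [538.981, 295.603, 102.987], 'force': [-0.391, 3.683, 5.404], 'torque': [1.04, -0.051, 0.212]} sd [0.01 0.01 0.  ] yaw 0.7619 t 15.85
```

Emit:
send_rows([
  {"ax":0,"ay":0,"az":0.02,"dx":0.0,"dy":0,"dz":0,"hand":1},
  {"ax":0,"ay":0,"az":0.04,"dx":0.005,"dy":0,"dz":0,"hand":1},
  {"ax":0,"ay":0,"az":0.05,"dx":0.005,"dy":0,"dz":0,"hand":1},
])

```text
clock: 16.15
eef_pos: [539.0, 295.6, 103.0]
tool_rot: [3.141, -0.001, 0.712]
force: [-0.1, 3.1, 6.3]
width: 16.8
gripper_force: 59.9
```

```bash
python3 - <<'E'
from h import *
m=avg(2)
E
```

```text
{'eef_pos': [538.956, 295.628, 102.963], 'force': [-0.034, 4.047, 5.449], 'torque': [1.029, -0.039, 0.262]} sd [0.   0.02 0.01] yaw 0.7117 t 16.25
```

Emit:
send_rows([
  {"ax":0,"ay":0,"az":0.02,"dx":0.0,"dy":0,"dz":0,"hand":1},
  {"ax":0,"ay":0,"az":0.04,"dx":0.005,"dy":0,"dz":0,"hand":1},
  {"ax":0,"ay":0,"az":0.05,"dx":0.005,"dy":0,"dz":0,"hand":1},
])

```text
clock: 16.55
eef_pos: [539.0, 295.6, 103.0]
tool_rot: [3.141, -0.001, 0.661]
force: [-0.3, 4.0, 4.8]
width: 17.0
gripper_force: 59.9
```

```bash
python3 - <<'E'
from h import *
m=avg(2)
E
```

```text
{'eef_pos': [538.998, 295.639, 102.964], 'force': [0.45, 3.995, 6.202], 'torque': [1.048, -0.035, 0.264]} sd [0.02 0.   0.  ] yaw 0.6616 t 16.65
```

Emit:
send_rows([
  {"ax":0,"ay":0,"az":0.02,"dx":0.0,"dy":0,"dz":0,"hand":1},
  {"ax":0,"ay":0,"az":0.04,"dx":0.0,"dy":0,"dz":0,"hand":1},
  {"ax":0,"ay":0,"az":0.05,"dx":0.0,"dy":0,"dz":0,"hand":1},
])

```text
clock: 16.95
eef_pos: [539.0, 295.7, 103.0]
tool_rot: [3.141, -0.001, 0.612]
force: [-0.4, 4.1, 4.7]
width: 17.4
gripper_force: 59.9
```

```bash
python3 - <<'E'
from h import *
m=avg(2)
E
```

```text
{'eef_pos': [538.995, 295.659, 102.987], 'force': [0.101, 3.288, 5.438], 'torque': [1.001, -0.048, 0.219]} sd [0.   0.01 0.01] yaw 0.6116 t 17.05
```

Emit:
send_rows([
  {"ax":0,"ay":0,"az":0.02,"dx":0.0,"dy":0,"dz":0,"hand":1},
  {"ax":0,"ay":0,"az":0.04,"dx":0.0,"dy":0,"dz":0,"hand":1},
  {"ax":0,"ay":0,"az":0.05,"dx":0.0,"dy":0,"dz":0,"hand":1},
])

```text
clock: 17.35
eef_pos: [539.0, 295.7, 103.0]
tool_rot: [3.141, -0.001, 0.563]
force: [0.4, 3.4, 5.2]
width: 17.1
gripper_force: 60.1
```

```bash
python3 - <<'E'
from h import *
m=avg(2)
E
```

```text
{'eef_pos': [539.017, 295.724, 102.996], 'force': [0.112, 3.394, 5.252], 'torque': [0.998, -0.043, 0.601]} sd [0.02 0.01 0.02] yaw 0.563 t 17.45
```

Torque jumped to 0.60, so that looks like the stop. A small nudge will confirm it.

Emit:
send_rows([
  {"ax":0,"ay":0,"az":0.005,"dx":0.0,"dy":0,"dz":0,"hand":1},
  {"ax":0,"ay":0,"az":0.01,"dx":0.0,"dy":0,"dz":0,"hand":1},
])

```text
clock: 17.65
eef_pos: [539.0, 295.7, 103.0]
tool_rot: [3.141, -0.001, 0.554]
force: [-0.4, 3.1, 4.8]
width: 17.4
gripper_force: 60.2
```

```bash
python3 - <<'E'
from h import *
m=avg(3); st()
E
```

```text
{'eef_pos': [539.01, 295.698, 102.975], 'force': [0.488, 3.925, 5.142], 'torque': [1.003, -0.092, 0.685]} sd [0.01 0.01 0.  ] yaw 0.5537 t 17.8
{'clock': 17.8, 'qpos': [-0.891, 0.815, 0.584, 1.742, -0.612, 0.773, -1.017], 'eef_pos': [539.026, 295.716, 102.976], 'tool_rot': [3.141, -0.001, 0.554], 'force': [0.045, 3.306, 3.751], 'torque': [0.968, -0.106, 0.612], 'gripper_force': 60.15, 'width': 17.162}
```

Emit:
send_rows([
  {"ax":0,"ay":0,"az":-0.04,"dx":0,"dy":0,"dz":-0.03,"hand":1},
  {"ax":0,"ay":0,"az":-0.08,"dx":0,"dy":0,"dz":-0.05,"hand":1},
  {"ax":0,"ay":0,"az":-0.1,"dx":0,"dy":0,"dz":-0.05,"hand":1},
  {"ax":0,"ay":0,"az":-0.1,"dx":0,"dy":0,"dz":-0.1,"hand":1},
])

```text
clock: 18.2
eef_pos: [538.8, 295.5, 103.2]
tool_rot: [3.141, -0.0, 0.652]
force: [2.8, 4.5, -5.0]
width: 17.3
gripper_force: 58.7
```

```bash
python3 - <<'E'
from h import *
m=avg(3)
E
```

```text
{'eef_pos': [538.784, 295.503, 103.171], 'force': [1.821, 4.576, -3.499], 'torque': [1.153, -0.55, 0.053]} sd [0.01 0.02 0.02] yaw 0.6517 t 18.35
```

Emit:
send_rows([
  {"ax":0,"ay":0,"az":0,"dx":0,"dy":0,"dz":-0.3,"hand":1},
  {"ax":0,"ay":0,"az":0,"dx":0,"dy":0,"dz":-0.6,"hand":1},
  {"ax":0,"ay":0,"az":0,"dx":0,"dy":0,"dz":-1.0,"hand":1},
  {"ax":0,"ay":0,"az":0,"dx":0,"dy":0,"dz":-1.5,"hand":1},
  {"ax":0,"ay":0,"az":0,"dx":0,"dy":0,"dz":-3,"hand":1},
  {"ax":0,"ay":0,"az":0,"dx":0,"dy":0,"dz":-6,"hand":1},
  {"ax":0,"ay":0,"az":0,"dx":0,"dy":0,"dz":-9,"hand":1},
  {"ax":0,"ay":0,"az":0,"dx":0,"dy":0,"dz":-10,"hand":1},
  {"ax":0,"ay":0,"az":0,"dx":0,"dy":0,"dz":-10,"hand":1},
])

```text
clock: 19.25
eef_pos: [539.7, 295.3, 205.8]
tool_rot: [3.141, -0.004, 0.652]
force: [0.9, -0.5, -1.8]
width: 16.9
gripper_force: 59.2
```

```bash
python3 - <<'E'
from h import *
from cell import get_image
m=avg(4)
d=get_image("wrist"); pickle.dump(d,open("w3.pkl","wb")); cv2.imwrite("pics/w3.png",cv2.resize(d["pixels"][:,:,::-1],(800,600),interpolation=cv2.INTER_CUBIC))
move([551.5,-21.8,200],1.376,base=(m["eef_pos"],[np.pi,0,.652]))
E
```

```text
{'eef_pos': [537.978, 295.256, 203.03], 'force': [-0.283, -0.26, -1.724], 'torque': [-0.024, 0.011, -0.012]} sd [0.38 0.04 0.72] yaw 0.6527 t 19.45
d [-18.16  26.02   0.3 ] a [-0.     0.    -0.724]
```

View pics/w3.png

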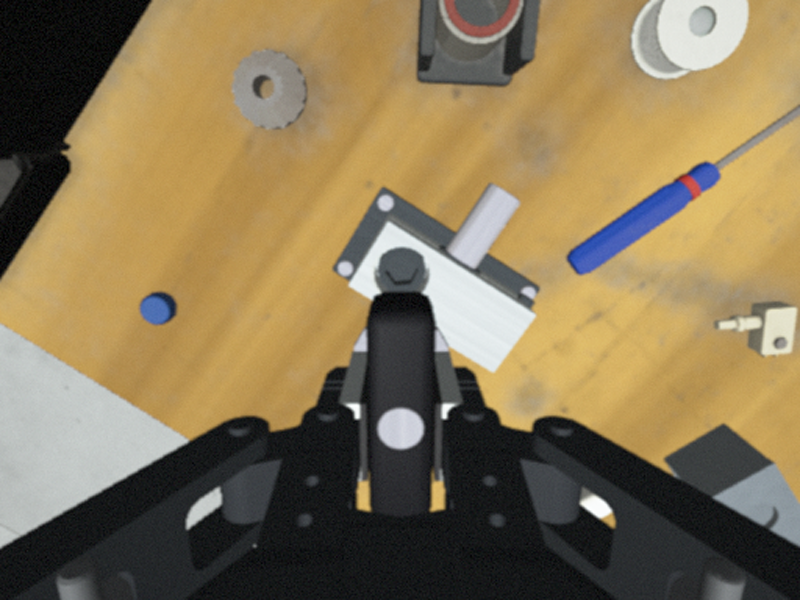

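The key sits unchanged in the pads (button still at (400,428)) and the screw hex is visible at (402,268). Now I carry it back to the rack.

Emit:
send_rows([
  {"ax":0,"ay":0,"az":-0.1,"dx":-1.5,"dy":2.2,"dz":0,"hand":1},
  {"ax":0,"ay":0,"az":-0.2,"dx":-4,"dy":5.7,"dz":0,"hand":1},
  {"ax":0,"ay":0,"az":-0.32,"dx":-6.5,"dy":9.3,"dz":0,"hand":1},
  {"ax":0,"ay":0,"az":-0.45,"dx":-9,"dy":12.9,"dz":0,"hand":1},
  {"ax":0,"ay":0,"az":-0.58,"dx":-11.5,"dy":16.5,"dz":0,"hand":1},
  {"ax":0,"ay":0,"az":-0.68,"dx":-14,"dy":20.1,"dz":0,"hand":1},
  {"ax":0,"ay":0,"az":-0.724,"dx":-16.2,"dy":23.2,"dz":0,"hand":1},
  {"ax":0,"ay":0,"az":-0.724,"dx":-17.6,"dy":25.2,"dz":0.3,"hand":1},
  {"ax":0,"ay":0,"az":-0.724,"dx":-18.2,"dy":26.0,"dz":0.3,"hand":1},
  {"ax":0,"ay":0,"az":-0.724,"dx":-18.2,"dy":26.0,"dz":0.3,"hand":1},
])

```text
clock: 20.5
eef_pos: [551.7, -22.8, 200.2]
tool_rot: [-3.141, 0.0, 1.374]
force: [0.3, -0.2, -2.0]
width: 16.9
gripper_force: 59.1
```

```bash
python3 - <<'E'
from h import *
m=avg(6); move([551.5,-22.1,135],1.376,base=(m["eef_pos"],[np.pi,0,1.376])); st()
E
```

```text
{'eef_pos': [552.141, -19.534, 200.396], 'force': [0.228, 0.303, -1.206], 'torque': [0.006, 0.011, 0.016]} sd [0.12 0.57 0.15] yaw 1.379 t 20.8
d [-0.26 -0.01  6.54] a [0. 0. 0.]
{'clock': 20.8, 'qpos': [-0.291, 0.559, 0.422, 1.835, -0.306, 0.811, 0.095], 'eef_pos': [552.278, -19.564, 200.615], 'tool_rot': [3.141, -0.001, 1.38], 'force': [-0.633, 0.14, -1.125], 'torque': [0.024, -0.005, 0.047], 'gripper_force': 59.137, 'width': 17.165}
```

Emit:
send_rows([
  {"ax":0,"ay":0,"az":0.003,"dx":-0.25,"dy":0,"dz":1.5,"hand":1},
  {"ax":0,"ay":0,"az":0.003,"dx":-0.25,"dy":0,"dz":3.5,"hand":1},
  {"ax":0,"ay":0,"az":0.003,"dx":-0.25,"dy":0,"dz":5.5,"hand":1},
  {"ax":0,"ay":0,"az":0.003,"dx":-0.25,"dy":0,"dz":6.5,"hand":1},
  {"ax":0,"ay":0,"az":0.003,"dx":-0.25,"dy":0,"dz":6.5,"hand":1},
])

```text
clock: 21.3
eef_pos: [550.9, -23.1, 134.6]
tool_rot: [-3.14, -0.0, 1.375]
force: [-0.8, 0.4, -2.1]
width: 16.9
gripper_force: 59.0
```

```bash
python3 - <<'E'
from h import *
m=avg(8); move([551.5,-22.1,105],1.376,base=(m["eef_pos"],[np.pi,0,1.376])); st()
E
```

```text
{'eef_pos': [552.305, -23.817, 136.396], 'force': [0.408, -0.171, -1.14], 'torque': [0.01, -0.002, 0.022]} sd [0.27 0.15 0.36] yaw 1.374 t 21.7
d [ 0.15 -0.11  3.14] a [0. 0. 0.]
{'clock': 21.7, 'qpos': [-0.247, 0.646, 0.371, 1.893, -0.362, 0.667, 0.146], 'eef_pos': [552.175, -23.898, 136.382], 'tool_rot': [3.14, -0.001, 1.374], 'force': [0.336, 0.173, -0.548], 'torque': [-0.007, 0.024, 0.06], 'gripper_force': 59.035, 'width': 16.991}
```

Correct XY and settle first, without entering the hole.

Emit:
send_rows([
  {"ax":0,"ay":0,"az":0,"dx":0.16,"dy":-0.09,"dz":0.2,"hand":1},
  {"ax":0,"ay":0,"az":0,"dx":0.16,"dy":-0.09,"dz":0.6,"hand":1},
  {"ax":0,"ay":0,"az":0,"dx":0.16,"dy":-0.09,"dz":0.8,"hand":1},
  {"ax":0,"ay":0,"az":0,"dx":0.16,"dy":-0.09,"dz":0.8,"hand":1},
])

```text
clock: 22.1
eef_pos: [550.8, -22.1, 127.2]
tool_rot: [-3.141, -0.0, 1.374]
force: [0.4, 0.1, -2.0]
width: 17.4
gripper_force: 59.0
```

```bash
python3 - <<'E'
from h import *
m=avg(5); move([551.5,-22.1,105],1.376,base=(m["eef_pos"],[np.pi,0,1.376])); st()
E
```

```text
{'eef_pos': [551.202, -22.258, 127.646], 'force': [-0.049, -0.38, -1.333], 'torque': [0.001, 0.002, -0.001]} sd [0.11 0.03 0.13] yaw 1.3737 t 22.35
d [0.02 0.03 2.26] a [0. 0. 0.]
{'clock': 22.35, 'qpos': [-0.245, 0.658, 0.363, 1.9, -0.369, 0.648, 0.149], 'eef_pos': [551.318, -22.242, 127.781], 'tool_rot': [3.141, -0.001, 1.374], 'force': [-0.277, -0.678, -0.703], 'torque': [0.027, 0.068, -0.036], 'gripper_force': 59.035, 'width': 16.967}
```

Emit:
send_rows([
  {"ax":0,"ay":0,"az":0,"dx":0.02,"dy":0.02,"dz":0.4,"hand":1},
  {"ax":0,"ay":0,"az":0,"dx":0.02,"dy":0.02,"dz":0.8,"hand":1},
  {"ax":0,"ay":0,"az":0,"dx":0.02,"dy":0.02,"dz":1.2,"hand":1},
  {"ax":0,"ay":0,"az":0,"dx":0.02,"dy":0.02,"dz":1.6,"hand":1},
  {"ax":0,"ay":0,"az":0,"dx":0.02,"dy":0.02,"dz":2.0,"hand":1},
  {"ax":0,"ay":0,"az":0,"dx":0.02,"dy":0.02,"dz":2.3,"hand":1},
  {"ax":0,"ay":0,"az":0,"dx":0.02,"dy":0.02,"dz":2.3,"hand":1},
])

```text
clock: 23.05
eef_pos: [551.1, -22.0, 104.2]
tool_rot: [-3.142, -0.0, 1.374]
force: [-0.2, -0.4, -1.4]
width: 17.1
gripper_force: 59.0
```

```bash
python3 - <<'E'
from h import *
m=avg(5)
E
```

```text
{'eef_pos': [551.527, -22.041, 104.76], 'force': [-0.044, -0.174, -1.796], 'torque': [0.016, 0.005, -0.028]} sd [0.12 0.01 0.17] yaw 1.3737 t 23.3
```

No contact and in the hole; lower on to about 73.5.

Emit:
send_rows([
  {"ax":0,"ay":0,"az":0,"dx":0,"dy":0,"dz":0.5,"hand":1},
  {"ax":0,"ay":0,"az":0,"dx":0,"dy":0,"dz":1.0,"hand":1},
  {"ax":0,"ay":0,"az":0,"dx":0,"dy":0,"dz":1.5,"hand":1},
  {"ax":0,"ay":0,"az":0,"dx":0,"dy":0,"dz":2.0,"hand":1},
  {"ax":0,"ay":0,"az":0,"dx":0,"dy":0,"dz":2.4,"hand":1},
  {"ax":0,"ay":0,"az":0,"dx":0,"dy":0,"dz":2.7,"hand":1},
  {"ax":0,"ay":0,"az":0,"dx":0,"dy":0,"dz":2.9,"hand":1},
  {"ax":0,"ay":0,"az":0,"dx":0,"dy":0,"dz":3.0,"hand":1},
  {"ax":0,"ay":0,"az":0,"dx":0,"dy":0,"dz":3.0,"hand":1},
])

```text
clock: 24.2
eef_pos: [551.5, -22.0, 74.7]
tool_rot: [3.141, -0.001, 1.374]
force: [0.3, 0.3, -1.4]
width: 17.3
gripper_force: 59.0
```

```bash
python3 - <<'E'
from h import *
m=avg(5)
E
```

```text
{'eef_pos': [551.633, -22.016, 74.884], 'force': [0.228, 0.177, -1.681], 'torque': [0.007, -0.001, -0.013]} sd [0.03 0.02 0.04] yaw 1.3738 t 24.45
```

Emit:
send_rows([
  {"ax":0,"ay":0,"az":0,"dx":0,"dy":0,"dz":0.1,"hand":1},
  {"ax":0,"ay":0,"az":0,"dx":0,"dy":0,"dz":0.17,"hand":1},
  {"ax":0,"ay":0,"az":0,"dx":0,"dy":0,"dz":0.17,"hand":1},
])

```text
clock: 24.75
eef_pos: [551.6, -22.0, 73.1]
tool_rot: [3.141, -0.001, 1.374]
force: [-0.1, -0.2, -1.4]
width: 17.4
gripper_force: 59.2
```

```bash
python3 - <<'E'
from h import *
m=avg(3)
E
```

```text
{'eef_pos': [551.558, -21.988, 73.099], 'force': [0.358, 0.436, -0.152], 'torque': [0.021, 0.027, -0.005]} sd [0.01 0.01 0.01] yaw 1.3738 t 24.9
```

Emit:
send_rows([
  {"ax":0,"ay":0,"az":0,"dx":0,"dy":0,"dz":0.02,"hand":1},
  {"ax":0,"ay":0,"az":0,"dx":0,"dy":0,"dz":0.02,"hand":0.7},
  {"ax":0,"ay":0,"az":0,"dx":0,"dy":0,"dz":0.02,"hand":0.5},
  {"ax":0,"ay":0,"az":0,"dx":0,"dy":0,"dz":0.02,"hand":0.4},
  {"ax":0,"ay":0,"az":0,"dx":0,"dy":0,"dz":0.02,"hand":0.4},
  {"ax":0,"ay":0,"az":0,"dx":0,"dy":0,"dz":0.02,"hand":0.4},
])

```text
clock: 25.5
eef_pos: [551.5, -22.0, 72.8]
tool_rot: [3.141, -0.001, 1.374]
force: [-0.2, -0.3, 0.8]
width: 51.0
gripper_force: 0.0
```

Emit:
send_rows([
  {"ax":0,"ay":0,"az":0,"dx":0,"dy":0,"dz":-1,"hand":0.4},
  {"ax":0,"ay":0,"az":0,"dx":0,"dy":0,"dz":-3,"hand":0.4},
  {"ax":0,"ay":0,"az":0,"dx":0,"dy":0,"dz":-6,"hand":0.4},
  {"ax":0,"ay":0,"az":0,"dx":0,"dy":0,"dz":-9,"hand":0.4},
  {"ax":0,"ay":0,"az":0,"dx":0,"dy":0,"dz":-12,"hand":0.4},
  {"ax":0,"ay":0,"az":0,"dx":0,"dy":0,"dz":-12,"hand":0.4},
  {"ax":0,"ay":0,"az":0,"dx":0,"dy":0,"dz":-12,"hand":0.4},
  {"ax":0,"ay":0,"az":0,"dx":0,"dy":0,"dz":-12,"hand":0.4},
])

```text
clock: 26.3
eef_pos: [550.6, -21.8, 192.3]
tool_rot: [-3.141, -0.001, 1.374]
force: [0.2, -0.3, -0.1]
width: 50.9
gripper_force: 0.0
```

```bash
python3 - <<'E'
from h import *
from cell import get_image
d=get_image("wrist"); cv2.imwrite("pics/w4.png",cv2.resize(d["pixels"][:,:,::-1],(800,600),interpolation=cv2.INTER_CUBIC)); st()
E
```

```text
{'clock': 26.35, 'qpos': [-0.287, 0.57, 0.421, 1.847, -0.316, 0.792, 0.103], 'eef_pos': [550.541, -21.88, 191.961], 'tool_rot': [-3.14, -0.0, 1.374], 'force': [1.401, 0.023, 0.707], 'torque': [-0.014, 0.012, 0.031], 'gripper_force': 0.0, 'width': 51.167}
```

View pics/w4.png

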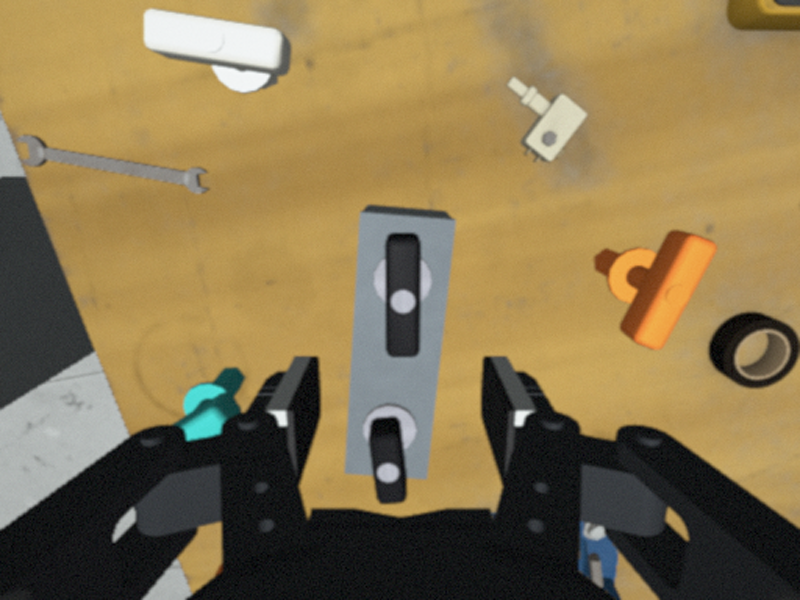

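The large key stands upright in its hole, with its button at (402,301) and shoulder seated. The small key at (388,460) looks undisturbed, and the gripper is clear.

```bash
python3 -c "
from cell import finish_job
print(finish_job())"
```

```text
the job is handed in; nothing more can be done
None
```

I seated the larger key fully in the cap screw, turned it clockwise until it came up against its stop at about 0.7 N m, put the key back upright in its rack hole, and handed the job in at about 26 s.

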